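# Report the missing lamp post

## Task

One of the four white lamp bases on the plywood board has only one post: point straight down at its empty socket with the fingertips 1 to 4 cm above it and stay there two seconds, then point in the same way at the middle of the bin that holds the spare white posts (1 to 4 cm above its rim, two seconds), then press the call button gently but fully down and let it come back up. Only point at the bases and bins, never touching or lifting them; leave everything else on the bench where it is, and keep the fingers well up (10 cm or more above them) whenever you pass over the other bases and bins.

Things in the scene. Friction and masses are not known exactly. Their poses are not given: they have to be found in the camera images.
- base_incomplete: the incomplete lamp base: loose white disc 90 mm across, 14 mm thick, flat on the board in any of the four places, any yaw; origin at the centre of its underside, z up. Two collars (22 mm across, 3 mm high) on top: that at x = -24 mm carries a white post 12 mm across (top 49 mm above the underside), that at x = +24 mm shows only a dark hole, the empty socket
- empty_socket (a point): the empty socket of the incomplete base: centre of the dark 13 mm hole, on top of its collar (17 mm above the disc's underside, so 29 mm above the table); 48 mm from the axis of the remaining post, which rises 32 mm above this point. z up
- base_a: a complete lamp base, the same disc with posts on both collars (tops 49 mm above its underside); origin at the centre of its underside
- base_b: a complete lamp base, same as base_a
- base_c: a complete lamp base, same as base_a
- board: fixed plywood board 270 x 270 x 12 mm on the table, the four bases stand on it about 140 mm apart in a square; origin at the centre of its underside
- bin_posts: loose open black plastic bin, 85 (x) x 100 (y) x 50 mm high, holding about a dozen white posts (12 mm thick, 36 mm long) lying flat below the rim; origin at the centre of its underside on the table. The three bins stand in a row on the left (+y), in any order
- bin_posts_mouth (a point): centre of the mouth of the bin of posts, at the height of its rim (50 mm above the table), z up
- bin_screws: same bin with small steel screws; origin at the centre of its underside
- bin_caps: same bin with milky round caps (18 mm discs); origin at the centre of its underside
- callbox: fixed grey box 100 x 90 x 35 mm on the right (-y) that carries the call button on top; origin at the centre of its underside
- call_top (a point): centre of the top face of the round dark grey call button, 36 mm across, on a black housing; 57 mm above the table when up. It is pressed straight down and moves with the button
- call (a joint): how far the call button is pressed in m: 0 up, 0.006 fully down; a spring that needs about 5 N to be fully down brings it back
- glue: small white glue bottle 26 mm across, 60 mm tall, with blue cap, standing in the middle of the board between the bases; origin at the centre of its underside
- screwdriver: screwdriver lying along x on the table between the board and the bins; bystander
- wrench: steel wrench lying on the table beyond the call box, on the right; bystander
- multimeter: blue hand-held multimeter 130 x 70 x 32 mm lying to the right of the board; bystander; origin at the centre of its underside
- globe1: milky plastic lamp globe 81 mm across, 68 mm tall, standing beyond the board on the right; bystander
- globe2: a second such globe beyond the board on the left; bystander
Mind the look-alikes: they are no part of the job. Leave any red or yellow look-alike of the callbox alone.

How it is judged (in metres and radians):
On the way, in this order (a step that is already met when the one before it is completed fails the run):
1. pointing at the empty socket: TCP within 18 mm sideways of it and 22 to 70 mm above it, tool within 0.6 rad of straight down, for 1.5 s (horizontal distance between the grasp point and empty_socket below 0.018 m and z of the grasp point in the frame of empty_socket between 0.022 and 0.07 m and (angle between the grasp point's own z axis and vertical below 0.6 rad or angle between the grasp point's own z axis and vertical above 2.54 rad)), for 1.5 s.
2. pointing at the bin of posts: TCP within 30 mm sideways of its mouth's centre and 22 to 70 mm above its rim, tool within 0.6 rad of straight down, for 1.5 s (horizontal distance between the grasp point and bin_posts_mouth below 0.03 m and z of the grasp point in the frame of bin_posts_mouth between 0.022 and 0.07 m and (angle between the grasp point's own z axis and vertical below 0.6 rad or angle between the grasp point's own z axis and vertical above 2.54 rad)), for 1.5 s.
3. the call button is pressed down by more than 4.5 mm by the fingers (value of joint call above 0.0045 m and contact force between the fingers and callbox above 0.5 N), for 0.05 s.
At the end, for the whole second after the job is handed in: after both pointings and the press, in that order, the call button is up again (less than 1.5 mm down), all four bases and three bins rest within 6 mm of where they started, and the other loose things within 15 mm (value of joint call below 0.0015 m and distance of each of base_incomplete, base_a, base_b, base_c, bin_posts, bin_screws, bin_caps from where it was at the start of the episode below 0.006 m and linear speed of each of base_incomplete, base_a, base_b, base_c, bin_posts, bin_screws, bin_caps below 0.02 m/s and distance of each of glue, screwdriver, wrench, multimeter, globe1, globe2 from where it was at the start of the episode below 0.015 m); the robot touches nothing.
It fails at once if a lamp base or a bin is touched (more than 0.3 N) by the fingers or arm (contact force between any of the fingers, the arm and base_incomplete above 0.3 N or contact force between any of the fingers, the arm and base_a above 0.3 N or contact force between any of the fingers, the arm and base_b above 0.3 N or contact force between any of the fingers, the arm and base_c above 0.3 N or contact force between any of the fingers, the arm and bin_posts above 0.3 N or contact force between any of the fingers, the arm and bin_screws above 0.3 N or contact force between any of the fingers, the arm and bin_caps above 0.3 N).
It fails at once if a lamp base or bin is shifted more than 6 mm or lifted (distance of any of base_incomplete, base_a, base_b, base_c, bin_posts, bin_screws, bin_caps from where it was at the start of the episode above 0.006 m).
It fails at once if another loose thing on the bench is shifted more than 15 mm or lifted (distance of any of glue, screwdriver, wrench, multimeter, globe1, globe2 from where it was at the start of the episode above 0.015 m).
It fails at once if TCP low over a wrong one: within 20 mm of a complete base's axis and under 80 mm above its underside, or within 30 mm of a wrong bin's axis and under 110 mm above its underside ((horizontal distance between the grasp point and base_a below 0.02 m and z of the grasp point in the frame of base_a below 0.08 m) or (horizontal distance between the grasp point and base_b below 0.02 m and z of the grasp point in the frame of base_b below 0.08 m) or (horizontal distance between the grasp point and base_c below 0.02 m and z of the grasp point in the frame of base_c below 0.08 m) or (horizontal distance between the grasp point and bin_screws below 0.03 m and z of the grasp point in the frame of bin_screws below 0.11 m) or (horizontal distance between the grasp point and bin_caps below 0.03 m and z of the grasp point in the frame of bin_caps below 0.11 m)).
It fails at once if the call button is pressed with more than 40 N (contact force between anything else and callbox above 40 N).
It also fails if it takes over 59 s, if anything falls off the work surface, if the arm or the gripper's body presses on something with over 40 N, if the wrist force passes 120 N, or if a joint passes its speed limit or range.

## Robot

A 6-joint arm with a two-finger parallel gripper is mounted at the origin on the work surface. World frame = base frame: x ahead of the robot, y to its left, z up, the work surface at z = 0. Lengths are in mm, angles in rad, forces in N, time in s.
With the tool pointing down it reaches from about 375 to 925 mm from the base axis. Payload 5.7 kg.
Tool frame: the origin (TCP) lies between the finger pads, 19 mm behind the fingertips; this is the grasp point; z points along the fingers, y is the line along which they close (so a half turn about z gives the same grasp; the last joint's range is limited). The gripper opens to 85 mm and grips with 20 to 120 N. Pads are 22 mm wide; open, the fingers measure 114 mm over their backs; the gripper's body (76 mm by 85 mm) begins 54 mm behind the grasp point. The pads swing forward as they close: fully open they stand 13 mm farther back than shut.
Start: joints at [1.042, 0.359, 1.51, -0, 1.272, -0.115], TCP at [241.245, 549.333, 249.967] pointing down, gripper open.
Joint ranges: [-2.97, 2.97], [-1.01, 2.36], [0.21, 2.38], [-0.96, 4.11], [0.2, 2.71], [-2.98, 2.98]. Speed limits (rad/s): [2.39, 2.39, 3.14, 3.14, 3.14, 3.14].

## Interface

Orientations are given as [roll, pitch, yaw] about the fixed x, y, z axes, in that order (R = Rz(yaw) Ry(pitch) Rx(roll)).
In Python, from station import manip, optics, models gives the robot as it stands. The module is installed in compiled form; this text tells all that it offers.
- The arm moves only by the tool apply_moves, never from a script. Its argument "motion" is a list that holds one entry, the list of rows, each a list of 7 numbers: the turn, a rotation vector about the world's x, y, z scaled (see below), then the shift along the world's x, y, z scaled (see below), then the opening, from 0 (shut) to 1 (fully open). A call has 1 to 20 rows; each row is the pose to reach, as a shift and turn from the pose commanded when the call began, turning the shorter way round; what a row does not reach only later rows make up. The controller multiplies each number of a shift by 500 mm and each number of a turn by 360 degrees. A row lasts 1/8 s, in which the tool goes at most 62.5 mm and 10.7 degrees, less where a joint would pass 70% of its speed; a pose out of reach is approached as far as the arm can. A call with a number of a shift or a turn outside -1 to 1 is refused whole. A call with a gripper value outside its range is refused whole. The fingers move at their own pace and stop on an object; the grip force is fixed at half the most. Time passes only in rows, so rows that repeat a pose let the fingers close. It gives the time, the measured TCP pose, the force, the opening and the grip force at its end, in the units of the state.
- manip.state(): the state, without advancing time (a new reading comes with each control period).
- optics.capture(name): name is "scene" or "side" or "wrist"; returns a dict with "frame" (384x512x3 uint8, blue, green, red), "fx", "fy", "cx", "cy" (pixels), "world_to_cam" (4x4, takes a point from world to camera coordinates). Camera axes: x right, y down, z forward; pixel columns grow to the right and rows downward; lengths in mm; the calibration is good to about 2 mm. A picture is of the moment at which its call begins. There is no depth.
- manip.job_done(): hands the job in; it is judged then, once.
Trained networks look in the newest picture that a camera, given by its name, has taken for a name from the list of things; names that differ only in an ending like _2 or _b are one class to them, and where a whole thing is asked for, a point or a joint stands for the part that bears it (a point fixed in the world has none). Each returns a list of dicts, best first, with "p" (0 to 1); they miss things now and then, are a little off and sometimes report something else, mostly with a low value. They report only what shows in the picture. A call takes as long as a camera call. They do not tell look-alikes from the thing itself.
- models.recognise(name, camera): "bbox" ([left, top, width, height] in pixels, round what is visible of it).
- models.regions_of(name, camera): "region" (384x512 bool, what is visible of it) and "bbox" ([left, top, width, height] in pixels, round what is visible of it).
The state is a dict: "t": time; "joint_positions": joint angles; "qvel": joint speeds; "joint_torque": joint torques, N m; "eef_pos": TCP position; "ee_rot": TCP orientation; "ft_force": force on the tool from outside, world axes, zero at the start; "ft_torque": the same for the moment, N m; "width": finger opening in mm; "grasp_force": force on a finger pad.
Only numpy, scipy, OpenCV 4.12 (cv2) and the standard library are available. Lean on these libraries where they do the work, as an engineer would, in place of code of your own. Each camera call takes 0.05 s, during which the arm holds its last target. There are 200 camera calls.

## Working session

There is one attempt and no reset: what is moved stays moved. The work goes in short steps, Python scripts to look and compute and a tool call to move; the robot and the scene stay as the last step left them, time stands still between calls to the robot, and variables do not carry over. Pictures are saved under pics/ and viewed, at most 10 in all, crops included, and the job is handed in when it is done.

Besides the shell and the picture viewer there is one more tool, called after "Call:" as name(argument=value, ...) on one line, values as JSON. apply_moves: Moves the arm, as the interface text tells. Shifts and turns lie within -1 to 1; 1 stands for 500 mm of shift or 360 degrees of turn. Its arguments: {"type":"object","properties":{"motion":{"type":"array","items":{"type":"array","items":{"type":"array","items":{"type":"number","minimum":-1,"maximum":1}}}}},"required":["motion"]}

```bash
mkdir -p pics
cat > h.py <<'E'
import numpy as np, cv2
from station import manip, optics, models
def ray(c,u,v,z):
    T=np.array(c["world_to_cam"]);R=T[:3,:3];t=T[:3,3];o=-R.T@t
    d=R.T@np.array([(u-c["cx"])/c["fx"],(v-c["cy"])/c["fy"],1.]);return o+d*(z-o[2])/d[2]
def proj(c,p):
    T=np.array(c["world_to_cam"]);q=T[:3,:3]@np.array(p)+T[:3,3];return q[0]/q[2]*c["fx"]+c["cx"],q[1]/q[2]*c["fy"]+c["cy"]
E
python3 - <<'E'
from h import *
s=manip.state();print({k:s[k] for k in("t","eef_pos","ee_rot","width")})
ims=[]
for n in("scene","side"):
    c=optics.capture(n);cv2.imwrite(f"pics/{n}0.png",cv2.resize(c["frame"],(800,600)))
    T=np.array(c["world_to_cam"]);print(n,"cam at",(-T[:3,:3].T@T[:3,3]).round())
    for nm,z in(("base_incomplete",20),("empty_socket",29),("bin_posts",50),("bin_screws",50),("bin_caps",50),("callbox",35),("call_top",57),("glue",30)):
        for r in models.recognise(nm,n)[:5]:
            x,y,w,h=r["bbox"];print(n,nm,round(r["p"],2),np.round([x,y,w,h]),ray(c,x+w/2,y+h/2,z).round()[:2])
E
```

```text
{'t': 0.0, 'eef_pos': array([240.92510278, 548.78538566, 249.14775064]), 'ee_rot': array([-3.13975039e+00, -1.95205261e-04,  2.72780089e+00]), 'width': 85.44112510350291}
scene cam at [1168.  252.  921.]
scene base_incomplete 0.7 [282. 208.  40.  32.] [542.  91.]
scene empty_socket 0.67 [287. 208.  32.  31.] [547.  93.]
scene bin_posts 0.74 [374. 223.  50.  49.] [529. 326.]
scene bin_screws 0.92 [354. 251.  54.  57.] [630. 309.]
scene bin_caps 0.64 [379. 190.  51.  43.] [419. 313.]
scene bin_caps 0.44 [354. 252.  57.  53.] [625. 312.]
scene bin_caps 0.31 [284. 209.  37.  30.] [562.  96.]
scene callbox 0.74 [184. 109.  33.  30.] [ 339. -321.]
scene callbox 0.67 [155. 148.  40.  38.] [ 525. -296.]
scene callbox 0.67 [247. 128.  31.  37.] [ 346. -111.]
scene callbox 0.22 [165. 150.  18.  13.] [ 489. -324.]
scene call_top 0.67 [168. 153.  12.   8.] [ 510. -308.]
scene call_top 0.59 [193. 110.  12.  11.] [ 329. -331.]
scene glue 0.55 [260. 211.   9.  17.] [577.   1.]
side cam at [  -12. -1075.   845.]
side base_incomplete 0.55 [218. 180.  31.  21.] [536.  88.]
side base_incomplete 0.32 [276. 192.  32.  22.] [659. -65.]
side empty_socket 0.83 [222. 182.  25.  19.] [530.  73.]
side empty_socket 0.18 [339. 206.  25.  32.] [ 749. -240.]
side bin_posts 0.61 [180. 146.  37.  30.] [496. 270.]
side bin_posts 0.3 [210. 141.  33.  29.] [596. 260.]
side bin_screws 0.62 [207. 142.  36.  27.] [592. 265.]
side bin_screws 0.59 [182. 146.  34.  29.] [496. 275.]
side bin_screws 0.47 [178. 174.  37.  12.] [440. 162.]
side bin_caps 0.95 [155. 155.  30.  29.] [391. 268.]
side callbox 0.9 [204. 278.  58.  48.] [ 313. -357.]
side callbox 0.82 [174. 228.  50.  37.] [ 322. -133.]
side callbox 0.69 [266. 243.  54.  49.] [ 496. -324.]
side call_top 0.61 [226. 285.  13.  13.] [ 316. -347.]
side call_top 0.57 [189. 229.  16.  10.] [ 329. -109.]
side glue 0.42 [266. 246.  51.  43.] [ 496. -320.]
```

View pics/scene0.png

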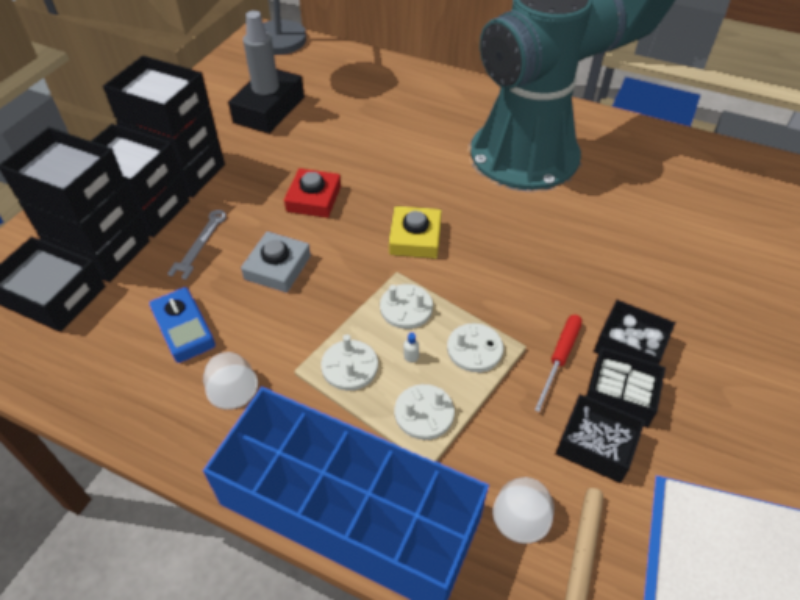

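View pics/side0.png

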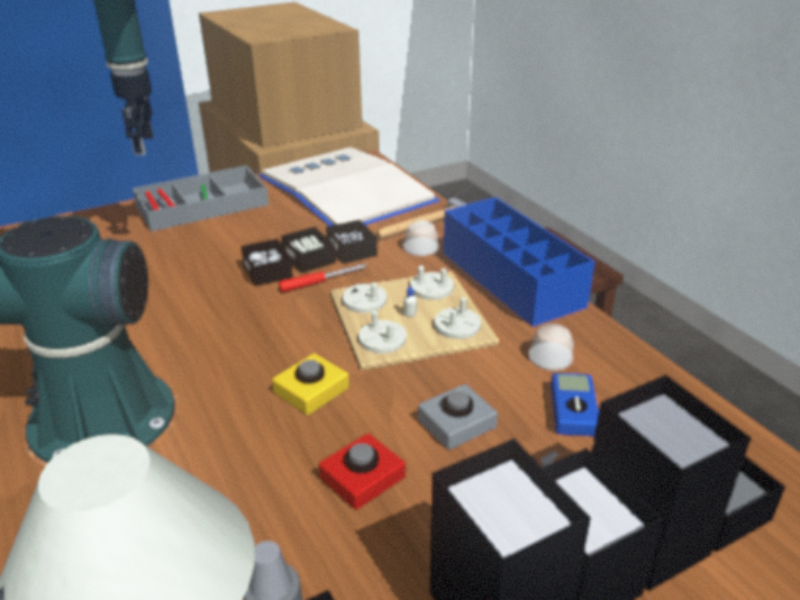

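The scene picture shows the incomplete base at about (475,347) with its dark hole at (490,343). The posts bin is the middle one, at (627,387), and the grey call box's button is at (273,250). All of these are in 800x600 pixels.

Run:
```python
from h import *
c=optics.capture("scene");f=c["frame"];g=cv2.cvtColor(f,cv2.COLOR_BGR2GRAY)
p=g[212:228,305:321].astype(float);w=np.clip(130-p,0,None);Y,X=np.mgrid[212:228,305:321]
print(p.min());u,v=(w*X).sum()/w.sum(),(w*Y).sum()/w.sum();print("hole",u,v,ray(c,u,v,29))
print("hole hand",ray(c,490/1.5625,343/1.5625,29))
print("button",ray(c,274/1.5625,248/1.5625,57))
print("bin",ray(c,627/1.5625,382/1.5625,50))
a=cv2.resize(f[200:250,280:340],None,fx=6,fy=6,interpolation=cv2.INTER_CUBIC)
b=cv2.resize(f[140:190,150:210],None,fx=6,fy=6,interpolation=cv2.INTER_CUBIC)
d=cv2.resize(f[220:280,360:432],(360,300),interpolation=cv2.INTER_CUBIC)
cv2.imwrite("pics/crop.png",cv2.resize(np.vstack([np.hstack([a,b]),np.hstack([d,d*0])]),(720,600)))
```

```text
24.0
hole 313.27597955706983 219.27768313458262 [523.30045948 111.73800599  29.        ]
hole hand [523.65979919 112.74238452  29.        ]
button [ 512.86931094 -299.92946873   57.        ]
bin [518.46820179 328.30132292  50.        ]
```

View pics/crop.png

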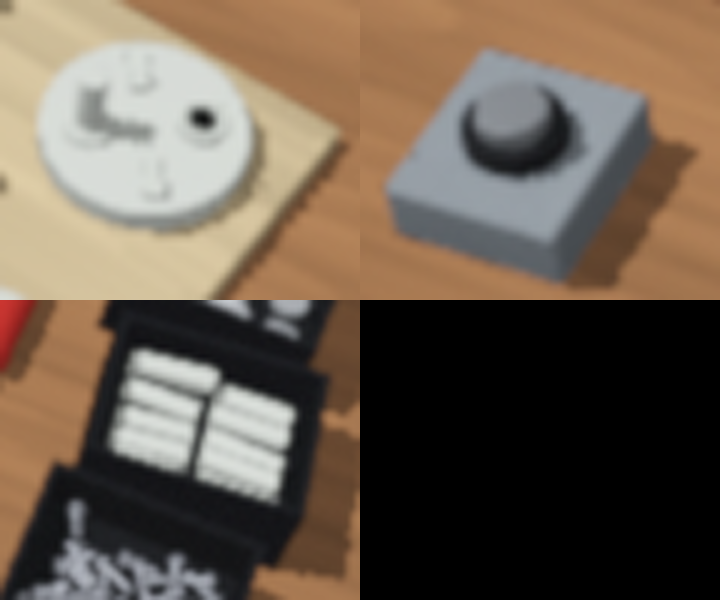

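The crop agrees with the measurements: socket near (523,112), posts bin mouth near (518,328) and button near (513,-300).

Call:
apply_moves(motion=[[[0,0,0,0.06,-0.09,0,0],[0,0,0,0.12,-0.18,0,0],[0,0,0,0.18,-0.27,0,0],[0,0,0,0.23,-0.36,0,0],[0,0,0,0.29,-0.45,0,0],[0,0,0,0.35,-0.54,0,0],[0,0,0,0.41,-0.63,0,0],[0,0,0,0.46,-0.72,0,0],[0,0,0,0.52,-0.8,0,0],[0,0,0,0.564,-0.874,0,0],[0,0,0,0.564,-0.874,-0.05,0],[0,0,0,0.564,-0.874,-0.1,0],[0,0,0,0.564,-0.874,-0.1,0],[0,0,0,0.564,-0.874,-0.1,0]]])

```text
t: 2.7
eef_pos: [523.7, 112.5, 200.7]
ee_rot: [3.141, 0.001, 2.728]
ft_force: [0.9, -0.4, -0.3]
width: -0.8
grasp_force: 0.0
```

Run:
```python
from h import *
s=manip.state();print({k:s[k] for k in("t","eef_pos","ee_rot","width","ft_force")})
c=optics.capture("wrist");f=c["frame"].copy()
for P in((523,112,29),(518,328,50)):
    q=proj(c,P);print(q);cv2.drawMarker(f,(int(q[0]),int(q[1])),(0,0,255),0,10)
for r in models.recognise("empty_socket","wrist"): 
    x,y,w,h=r["bbox"];print(r,ray(c,x+w/2,y+h/2,20))
cv2.imwrite("pics/w1.png",cv2.resize(f,(800,600)))
np.savez("w1.npz",f=c["frame"])
```

```text
{'t': 2.7, 'eef_pos': array([523.72694886, 112.52065523, 200.74564144]), 'ee_rot': array([3.14122302e+00, 8.10751847e-04, 2.72799083e+00]), 'width': -0.8322536194804392, 'ft_force': array([ 0.86614612, -0.38859547, -0.27647196])}
(np.float64(256.8826881810822), np.float64(175.3500256969546))
(np.float64(499.3446017504176), np.float64(72.47122465119715))
{'bbox': [197.5, 146.5, 89.0, 88.3], 'p': 0.91} [533.61478678  91.03084642  20.        ]
```

View pics/w1.png

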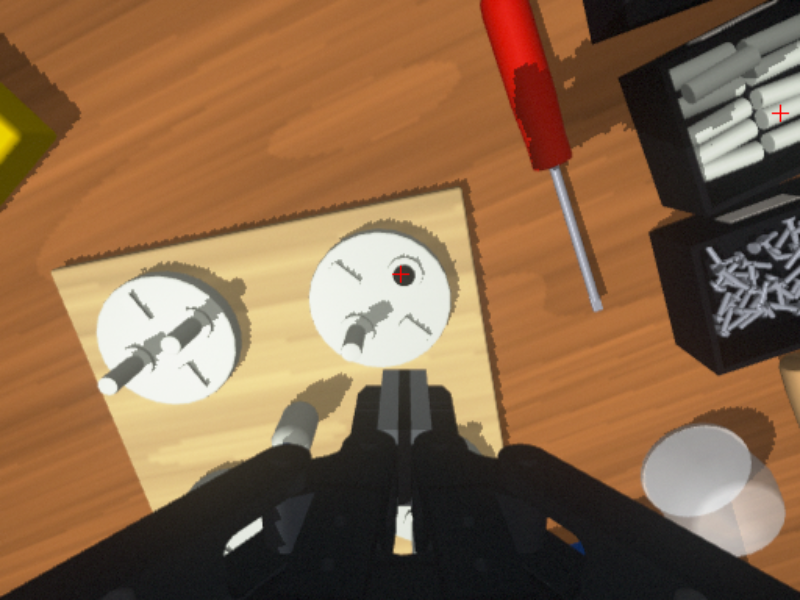

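The predicted socket position, marked by the cross at (402,274), sits on the dark hole. I'll go down and hold there.

Call:
apply_moves(motion=[[[0,0,0,0,0,-0.06,0],[0,0,0,0,0,-0.12,0],[0,0,0,0,0,-0.18,0],[0,0,0,0,0,-0.22,0],[0,0,0,0,0,-0.234,0],[0,0,0,0,0,-0.234,0],[0,0,0,0,0,-0.234,0],[0,0,0,0,0,-0.234,0],[0,0,0,0,0,-0.234,0],[0,0,0,0,0,-0.234,0],[0,0,0,0,0,-0.234,0],[0,0,0,0,0,-0.234,0],[0,0,0,0,0,-0.234,0],[0,0,0,0,0,-0.234,0],[0,0,0,0,0,-0.234,0],[0,0,0,0,0,-0.234,0],[0,0,0,0,0,-0.234,0],[0,0,0,0,0,-0.234,0],[0,0,0,0,0,-0.234,0],[0,0,0,0,0,-0.234,0]]])

```text
t: 5.3
eef_pos: [523.2, 112.3, 83.0]
ee_rot: [-3.141, 0.0, 2.728]
ft_force: [-0.4, -0.5, -0.7]
width: -0.5
grasp_force: 0.0
```

Call:
apply_moves(motion=[[[0,0,0,0,0,0,0],[0,0,0,0,0,0,0],[0,0,0,0,0,0,0],[0,0,0,0,0,0,0],[0,0,0,0,0,0,0],[0,0,0,0,0,0.1,0],[0,0,0,0,0,0.2,0],[0,0,0,0,0,0.25,0],[0,0,0,0,0.1,0.25,0],[0,0,0,-0.005,0.2,0.25,0],[0,0,0,-0.01,0.3,0.25,0],[0,0,0,-0.011,0.4,0.25,0],[0,0,0,-0.011,0.431,0.25,0],[0,0,0,-0.011,0.431,0.25,0],[0,0,0,-0.011,0.431,0.25,0]]])

```text
t: 7.18
eef_pos: [517.6, 326.4, 207.8]
ee_rot: [-3.14, -0.0, 2.727]
ft_force: [0.9, -0.2, -0.4]
width: -0.0
grasp_force: 0.0
```

Run:
```python
from h import *
c=optics.capture("wrist");f=c["frame"].copy()
q=proj(c,(518,328,50));cv2.drawMarker(f,(int(q[0]),int(q[1])),(0,0,255),0,10)
for r in models.recognise("bin_posts","wrist"): 
    x,y,w,h=r["bbox"];print(r,ray(c,x+w/2,y+h/2,50))
cv2.imwrite("pics/w2.png",cv2.resize(f,(800,600)))
```

```text
{'bbox': [186.5, 102.5, 139.6, 133.0], 'p': 0.63} [507.69540522 329.18199739  50.        ]
```

View pics/w2.png

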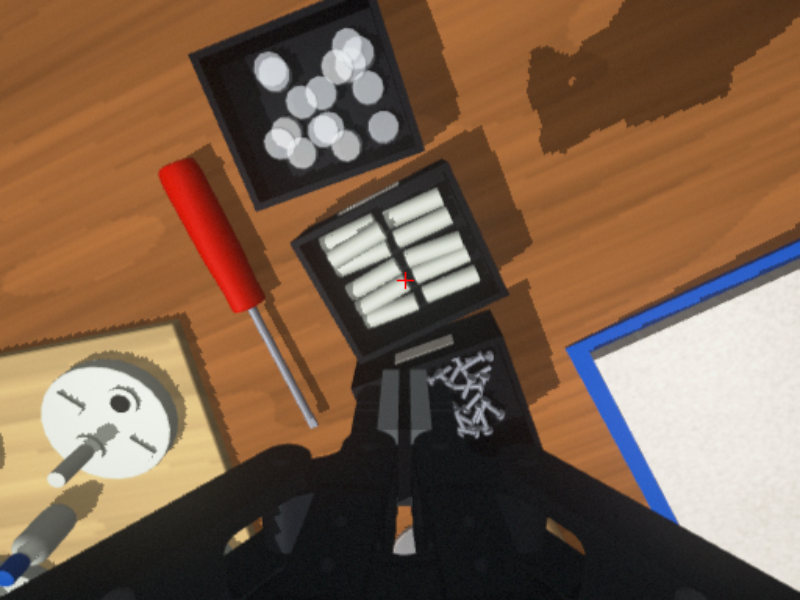

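The bin rim's corners average to about (402,265), a little above the cross at (405,280). The mouth centre is therefore near (509,329), so I'll correct by -8 mm in x.

Call:
apply_moves(motion=[[[0,0,0,-0.016,0.005,0,0],[0,0,0,-0.016,0.005,-0.06,0],[0,0,0,-0.016,0.005,-0.12,0],[0,0,0,-0.016,0.005,-0.18,0],[0,0,0,-0.016,0.005,-0.226,0],[0,0,0,-0.016,0.005,-0.226,0],[0,0,0,-0.016,0.005,-0.226,0],[0,0,0,-0.016,0.005,-0.226,0],[0,0,0,-0.016,0.005,-0.226,0],[0,0,0,-0.016,0.005,-0.226,0],[0,0,0,-0.016,0.005,-0.226,0],[0,0,0,-0.016,0.005,-0.226,0],[0,0,0,-0.016,0.005,-0.226,0],[0,0,0,-0.016,0.005,-0.226,0],[0,0,0,-0.016,0.005,-0.226,0],[0,0,0,-0.016,0.005,-0.226,0],[0,0,0,-0.016,0.005,-0.226,0],[0,0,0,-0.016,0.005,-0.226,0],[0,0,0,-0.016,0.005,-0.226,0],[0,0,0,-0.016,0.005,-0.226,0]]])

```text
t: 9.78
eef_pos: [509.7, 330.3, 95.0]
ee_rot: [-3.141, -0.0, 2.728]
ft_force: [0.2, 0.4, -0.2]
width: -0.2
grasp_force: 0.0
```

Call:
apply_moves(motion=[[[0,0,0,0,0,0,0],[0,0,0,0,0,0,0],[0,0,0,0,0,0,0],[0,0,0,0,0,0,0],[0,0,0,0,0,0,0],[0,0,0,0,0,0.1,0],[0,0,0,0,0,0.2,0],[0,0,0,0,0,0.3,0],[0,0,0,0,-0.1,0.3,0],[0,0,0,0,-0.2,0.3,0],[0,0,0,0,-0.3,0.3,0],[0,0,0,0,-0.4,0.3,0],[0,0,0,0,-0.5,0.3,0],[0,0,0,0,-0.6,0.3,0],[0,0,0,0,-0.6,0.3,0]]])

```text
t: 11.65
eef_pos: [509.8, 27.4, 245.1]
ee_rot: [-3.141, 0.001, 2.723]
ft_force: [-0.0, 0.5, -0.7]
width: -0.1
grasp_force: 0.0
```

Call:
apply_moves(motion=[[[0,0,0,0,-0.1,0,0],[0,0,0,0,-0.2,0,0],[0,0,0,0,-0.3,0,0],[0,0,0,0.004,-0.4,0,0],[0,0,0,0.008,-0.5,0,0],[0,0,0,0.008,-0.6,0,0],[0,0,0,0.008,-0.658,0,0],[0,0,0,0.008,-0.658,-0.05,0],[0,0,0,0.008,-0.658,-0.1,0],[0,0,0,0.008,-0.658,-0.1,0],[0,0,0,0.008,-0.658,-0.1,0]]])

```text
t: 13.02
eef_pos: [514.5, -298.3, 195.7]
ee_rot: [-3.142, 0.001, 2.729]
ft_force: [0.1, -0.3, -0.1]
width: -0.0
grasp_force: 0.0
```

Run:
```python
from h import *
c=optics.capture("wrist");f=c["frame"].copy()
q=proj(c,(513,-300,57));print(q);cv2.drawMarker(f,(int(q[0]),int(q[1])),(0,0,255),0,10)
for r in models.recognise("call_top","wrist"): 
    x,y,w,h=r["bbox"];print(r,ray(c,x+w/2,y+h/2,57))
cv2.imwrite("pics/w3.png",cv2.resize(f,(800,600)))
```

```text
(np.float64(255.01660239022223), np.float64(184.79478097132017))
{'bbox': [231.5, 157.0, 40.0, 46.2], 'p': 0.71} [ 507.98223994 -301.0675766    57.        ]
{'bbox': [52.9, 163.2, 125.6, 134.7], 'p': 0.62} [ 502.1145676  -431.91504304   57.        ]
```

View pics/w3.png

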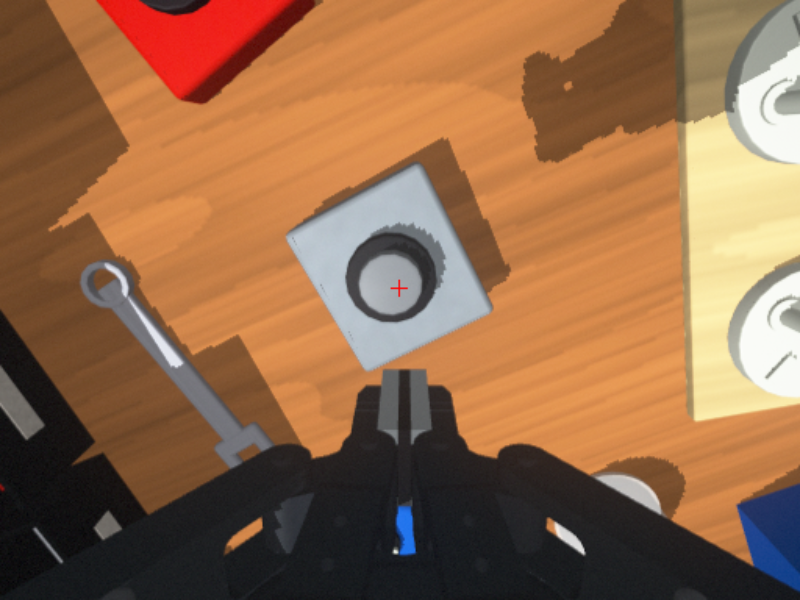

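The button top is at (391,284), slightly left of and above the cross, so the target is about (509,-303). I'll come down close above it first.

Call:
apply_moves(motion=[[[0,0,0,-0.01,-0.01,0,0],[0,0,0,-0.01,-0.01,-0.06,0],[0,0,0,-0.01,-0.01,-0.12,0],[0,0,0,-0.01,-0.01,-0.18,0],[0,0,0,-0.01,-0.01,-0.21,0],[0,0,0,-0.01,-0.01,-0.23,0],[0,0,0,-0.01,-0.01,-0.23,0],[0,0,0,-0.01,-0.01,-0.23,0]]])

```text
t: 14.12
eef_pos: [509.4, -304.2, 80.9]
ee_rot: [-3.141, 0.002, 2.728]
ft_force: [-0.3, -0.7, -0.1]
width: 0.0
grasp_force: 0.0
```

Call:
apply_moves(motion=[[[0,0,0,0,0,-0.003,0],[0,0,0,0,0,-0.006,0],[0,0,0,0,0,-0.009,0],[0,0,0,0,0,-0.012,0],[0,0,0,0,0,-0.014,0],[0,0,0,0,0,-0.014,0],[0,0,0,0,0,-0.014,0]]])

```text
t: 15.0
eef_pos: [508.8, -303.7, 73.1]
ee_rot: [-3.141, 0.0, 2.728]
ft_force: [0.3, 0.8, 3.2]
width: 0.0
grasp_force: 1.4
```

Call:
apply_moves(motion=[[[0,0,0,0,0,-0.002,0],[0,0,0,0,0,-0.004,0],[0,0,0,0,0,-0.006,0],[0,0,0,0,0,-0.006,0],[0,0,0,0,0,-0.006,0]]])

```text
t: 15.62
eef_pos: [508.8, -303.7, 70.1]
ee_rot: [-3.141, 0.0, 2.728]
ft_force: [0.2, 0.5, 4.2]
width: -0.3
grasp_force: 2.3
```

Call:
apply_moves(motion=[[[0,0,0,0,0,-0.001,0],[0,0,0,0,0,-0.002,0],[0,0,0,0,0,-0.003,0],[0,0,0,0,0,-0.003,0],[0,0,0,0,0,-0.003,0]]])

```text
t: 16.25
eef_pos: [508.9, -303.8, 69.6]
ee_rot: [-3.141, 0.001, 2.728]
ft_force: [-2.7, 2.8, 14.8]
width: 0.1
grasp_force: 7.2
```

The force has jumped to 15 N with the tool stopped, so the button is fully down on its stop. Now I'll release it.

Call:
apply_moves(motion=[[[0,0,0,0,0,0.01,0],[0,0,0,0,0,0.03,0],[0,0,0,0,0,0.1,0],[0,0,0,0,0,0.2,0],[0,0,0,0,0,0.25,0],[0,0,0,0,0,0.25,0],[0,0,0,0,0,0.25,0],[0,0,0,0,0,0.25,0]]])

```text
t: 17.25
eef_pos: [507.8, -303.0, 191.8]
ee_rot: [3.141, -0.003, 2.728]
ft_force: [-0.3, 0.3, 0.5]
width: 0.2
grasp_force: 0.0
```

Run:
```python
from h import *
s=manip.state();print(s["eef_pos"],s["ft_force"],np.abs(s["qvel"]).max());print(manip.job_done())
```

```text
[ 507.80367085 -302.98238114  191.83352386] [-0.34848036  0.30119616  0.47373312] 0.005687040227198007
the job is handed in; nothing more can be done
None
```

I pointed at the empty socket and then at the middle of the posts bin, each for over two seconds, then pressed the call button to its stop (about 15 N) and released it. The job was handed in at about 17 s; no verdict came back, and I took no picture afterwards to confirm the button is up and nothing moved.

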